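# Restock the covered bottle bay at the print station

### The job

Pull the clear cover of the bottle bay down by its orange handle until it is fully open, set the three bottles down gently, upright, each in the cell whose pad has the colour of its cap, and let go of them; then push the cover back up until it is fully shut. Do not drop or tip the bottles, leave the silver jar in its cell, and leave everything else on the desk where it is.

Things in the scene. Friction and masses are not known exactly. Their poses are not given: they have to be found in the camera images.
- bay: grey fixed bay, 100 (x) x 236 (y) mm: a row of four cells along y, each 54 x 54 mm inside, floor 4 mm thick, walls 4 mm thick, 40 mm high. Cell centres at x -19, y -87, -29, 29, 87 mm. Behind them (+x) a ledge 40 mm high, then a clear back panel 112 mm high, inner face at x 46 mm. Origin: centre of underside, on the desk; -x is the front, towards the robot. Yaw within 0.14 rad
- cover (a joint): angle of the clear cover, hinged along the bottom of the bay's front: 0 shut, 1.5 rad fully open, swung down towards the robot. Stiff: stays where left (3 to 5 N at the handle). Front panel 252 mm wide, 108 mm high; top panel 98 mm deep over the cells; side cheeks. Shut, its top is 120 mm above the desk; open, the front panel lies flat and the top panel stands up at its end, 110 mm high
- cover_hinge (a point): point on the cover's hinge axis, middle of its width: 54 mm in front of the bay's origin, 12 mm above the desk
- cover_handle (a point): centre of the orange handle, a round bar 10 mm thick along the bay's y on two posts 110 mm apart, its axis 38 mm above the cover's top panel. With the cover shut it lies 75 mm behind and 146 mm above the hinge axis, and it turns with the cover
- bottle_blue: small closed bottle, straight round body diameter 42 mm and 66 mm high, white, narrower blue screw cap (diameter 32 mm, from 72 to 92 mm above the foot), 92 mm high in all, about 0.13 kg; starts standing on the desk. Origin: centre of its underside, z up along the bottle
- bottle_red: small closed bottle, straight round body diameter 40 mm and 66 mm high, black, narrower red screw cap (diameter 32 mm, from 72 to 92 mm above the foot), 92 mm high in all, about 0.13 kg; starts standing on the desk. Origin: centre of its underside, z up along the bottle
- bottle_yellow: small closed bottle, straight round body diameter 42 mm and 66 mm high, amber, narrower yellow screw cap (diameter 32 mm, from 72 to 92 mm above the foot), 92 mm high in all, about 0.13 kg; starts standing on the desk. Origin: centre of its underside, z up along the bottle
- pad_blue: thin blue pad (50 x 50 x 3 mm) on the floor of the cell meant for the blue-capped bottle; the rear ledge behind that cell has a blue label on its top. Fixed in the bay, x and y axes parallel to the bay's. Origin: centre of the pad's underside, at the middle of the cell; its top is 3 mm higher
- pad_red: thin red pad (50 x 50 x 3 mm) on the floor of the cell meant for the red-capped bottle; the rear ledge behind that cell has a red label on its top. Fixed in the bay, x and y axes parallel to the bay's. Origin: centre of the pad's underside, at the middle of the cell; its top is 3 mm higher
- pad_yellow: thin yellow pad (50 x 50 x 3 mm) on the floor of the cell meant for the yellow-capped bottle; the rear ledge behind that cell has a yellow label on its top. Fixed in the bay, x and y axes parallel to the bay's. Origin: centre of the pad's underside, at the middle of the cell; its top is 3 mm higher
- jar: silver jar with grey lid, diameter 42 mm, 78 mm high, standing in the fourth cell, to be left there. Origin: centre of its underside
- tin: steel tin, diameter 52 mm, 62 mm high, standing among the bottles; leave alone. Origin: centre of underside
- vase: green printed vase, 56 mm at its widest, 90 mm high, among the bottles; leave alone. Origin: centre of underside
- cup: orange open cup, rim diameter 60 mm, 75 mm high, among the bottles; leave alone. Origin: centre of underside
- coaster: grey printed square plate 95 x 95 x 5 mm lying on the desk near the robot; leave alone. Origin: centre of underside
- scraper: black plastic scraper 185 x 45 x 6 mm lying on the desk near the robot; leave alone. Origin: under its middle, x along it
- driver: screwdriver 160 mm long lying at the left of the desk; leave alone. x along it
Mind the look-alikes: they are no part of the job. Leave any purple look-alike of the bottle_red alone.

How it is judged:
On the way, in this order (a step that is already met when the one before it is completed fails the run):
1. the cover is pulled down fully open (beyond 1.25 rad) (value of joint cover above 1.25 rad), for 0.2 s.
2. with the cover still down, each bottle stands upright on the pad of its cap's colour, released (horizontal distance between bottle_blue and pad_blue below 0.014 m and z of bottle_blue in the frame of pad_blue between -0.004 and 0.009 m and angle between each of bottle_blue, bottle_red, bottle_yellow's own z axis and vertical below 0.15 rad and contact force between the fingers and bottle_blue below 0.3 N and linear speed of each of bottle_blue, bottle_red, bottle_yellow below 0.03 m/s and horizontal distance between bottle_red and pad_red below 0.014 m and z of bottle_red in the frame of pad_red between -0.004 and 0.009 m and contact force between the fingers and bottle_red below 0.3 N and horizontal distance between bottle_yellow and pad_yellow below 0.014 m and z of bottle_yellow in the frame of pad_yellow between -0.004 and 0.009 m and contact force between the fingers and bottle_yellow below 0.3 N and value of joint cover above 0.9 rad), for 0.2 s.
At the end, for the whole second after the job is handed in: Each of the three bottles stands upright (within 0.15 rad) on the pad of its cap's colour (centre within 14 mm, foot on the pad), released and at rest; the silver jar is still upright in its cell; the cover is shut (below 0.08 rad) (horizontal distance between bottle_blue and pad_blue below 0.014 m and z of bottle_blue in the frame of pad_blue between -0.004 and 0.009 m and angle between each of bottle_blue, bottle_red, bottle_yellow, jar's own z axis and vertical below 0.15 rad and contact force between the fingers and bottle_blue below 0.3 N and linear speed of each of bottle_blue, bottle_red, bottle_yellow below 0.03 m/s and horizontal distance between bottle_red and pad_red below 0.014 m and z of bottle_red in the frame of pad_red between -0.004 and 0.009 m and contact force between the fingers and bottle_red below 0.3 N and horizontal distance between bottle_yellow and pad_yellow below 0.014 m and z of bottle_yellow in the frame of pad_yellow between -0.004 and 0.009 m and contact force between the fingers and bottle_yellow below 0.3 N and value of joint cover below 0.08 rad and distance of jar from where it was at the start of the episode below 0.03 m); the robot touches nothing.
It fails at once if a bottle is tipped (beyond 0.7 rad) (angle between any of bottle_blue, bottle_red, bottle_yellow's own z axis and vertical above 0.7 rad).
It fails at once if a bottle is dropped or slammed into its cell (faster than 0.5 m/s within 30 mm of the pad) ((horizontal distance between bottle_blue and pad_blue below 0.03 m and z of bottle_blue in the frame of pad_blue below 0.03 m and linear speed of bottle_blue above 0.5 m/s) or (horizontal distance between bottle_red and pad_red below 0.03 m and z of bottle_red in the frame of pad_red below 0.03 m and linear speed of bottle_red above 0.5 m/s) or (horizontal distance between bottle_yellow and pad_yellow below 0.03 m and z of bottle_yellow in the frame of pad_yellow below 0.03 m and linear speed of bottle_yellow above 0.5 m/s)).
It fails at once if the jar is lifted out of its cell or tipped (distance of jar from where it was at the start of the episode above 0.04 m or angle between jar's own z axis and vertical above 0.5 rad).
It fails at once if a bystander is knocked over or moved (tilt beyond 0.5 rad, or more than 40 mm) (distance of any of tin, vase, cup, coaster, scraper, driver from where it was at the start of the episode above 0.04 m or angle between any of tin, vase, cup's own z axis and vertical above 0.5 rad).
It also fails if it takes over 72 s, if anything falls off the work surface, if the arm or the gripper's body presses on something with over 40 N, if the wrist force passes 120 N, or if a joint passes its speed limit or range.

### The arm

A 6-joint arm with a two-finger parallel gripper is mounted at the origin on the work surface. World frame = base frame: x ahead of the robot, y to its left, z up, the work surface at z = 0. Lengths are in m, angles in rad, forces in N, time in s.
With the tool pointing down it reaches from about 0.375 to 0.9 m from the base axis. Payload 3.1 kg.
Tool frame: the origin (TCP) lies on the centre line of the jaws, within the pads' length; the fingertips stand robot.tip_reach ahead of it and the grasp point (between the pads) lies 8 mm behind it (robot.tip_reach is the distance from the TCP to the fingertips, in m); z points along the fingers, y is the line along which they close (so a half turn about z gives the same grasp; the last joint's range is limited). The gripper opens to 87 mm and grips with 3 to 60 N. Pads are 19 mm wide; open, the fingers measure 117 mm over their backs; the gripper's body (75 mm by 190 mm) begins 51 mm behind the grasp point.
Start: joints at [-0.178, 0.527, 1.433, -0, 1.181, -0.178], TCP at [0.625, 0, 0.234] pointing down, gripper open.
Joint ranges: [-3.08, 3.08], [-0.75, 2.2], [0.22, 2.44], [-1.43, 4.57], [0, 2.65], [-2.85, 2.85]. Speed limits (rad/s): [2.79, 2.79, 3.14, 3.14, 3.14, 3.14].

### API

Orientations are given as a unit quaternion [x, y, z, w].
In Python, from rig import robot gives the robot as it stands.
- The arm moves only by the tool jog_arm, never from a script. Its argument "motion" is one flat list of numbers, 7 for each row, row after row: the shift along the tool's x, y, z scaled (see below), then the turn, a rotation vector about the tool's x, y, z scaled (see below), then the gripper's target within -1 to 1 (shut at 1, half-way at 0, fully open at -1). In form: [x, y, z, rx, ry, rz, hand, x, y, z, rx, ry, rz, hand, ...]. A call has 1 to 12 rows; each row shifts and turns the commanded pose from where the row before left it, along the tool's axes as they then stand; what a row does not reach is not made up. The controller multiplies each number of a shift by 4 cm and each number of a turn by 4 degrees. A row lasts 1/8 s, in which the tool goes at most 62.5 mm and 10.7 degrees, less where a joint would pass 70% of its speed; a pose out of reach is approached as far as the arm can. A call with a number of a shift or a turn outside -1 to 1 is refused whole. A call with a gripper value outside its range is refused whole. The fingers move at their own pace and stop on an object; "grip_force" is the grip in N (left out, the last holds). Time passes only in rows, so rows that do not move let the fingers close. It gives the time, the measured TCP pose, the force, the opening and the grip force at its end, in the units of the state.
- robot.get_obs(): the state, without advancing time (a new reading comes with each control period).
- robot.camera(name): name is "scene" or "side" or "wrist"; returns the picture (480x640x3 uint8, blue, green, red); there is no depth.
- robot.calibration(name): a dict with "fx", "fy", "cx", "cy" (pixels), "dist_coeffs" ([k1, k2, p1, p2, k3] as OpenCV has them; the pictures are not rectified), "R" (3x3) and "t" (3): a world point X has camera coordinates R X + t; the wrist camera has in their place "T_tool_cam" (4x4, takes a point from camera to tool coordinates, whose origin is the TCP and whose axes are the flange's). Camera axes: x right, y down, z forward; pixel columns grow to the right and rows downward; lengths in m; the calibration is good to about 2 mm. A picture is of the moment at which its call begins: read the wrist's pose just before it. calibration takes no time and is no camera call.
- robot.hand_in(): hands the job in; it is judged then, once.
The state is a dict: "time": time; "q": joint angles; "joint_velocities": joint speeds; "joint_torque": joint torques, N m; "position": TCP position; "tool_rot": TCP orientation; "ft_force": force on the tool from outside, world axes, zero at the start; "moment": the same for the moment, N m; "grip_width": finger opening in m; "grip_force": force on a finger pad.
Only numpy, scipy, OpenCV 4.12 (cv2) and the standard library are available. Lean on these libraries where they do the work, as an engineer would, in place of code of your own. Each camera call takes 0.05 s, during which the arm holds its last target. There are 200 camera calls.

## Working session

There is one attempt and no reset: what is moved stays moved. The work goes in short steps, Python scripts to look and compute and a tool call to move; the robot and the scene stay as the last step left them, time stands still between calls to the robot, and variables do not carry over. Pictures are saved under pics/ and viewed, at most 10 in all, crops included, and the job is handed in when it is done.

Besides the shell and the picture viewer there is one more tool, called after ">>>" as a command line: name --argument value ..., lists and objects as JSON in quotes. jog_arm: Moves the arm, as the interface text tells. Shifts and turns lie within -1 to 1; 1 stands for 4 cm of shift or 4 degrees of turn. Its arguments: {"type":"object","properties":{"motion":{"type":"array","items":{"type":"number"}},"grip_force":{"type":"number"}},"required":["motion"]}

```bash
mkdir -p pics; ls; python3 - <<'E'
from rig import robot
import cv2,json
print(robot.tip_reach, robot.get_obs())
for n in ["scene","side"]:
    cv2.imwrite(f"pics/{n}0.png",robot.camera(n)); c=robot.calibration(n); print(n,c)
print(robot.calibration("wrist"))
cv2.imwrite("pics/wrist0.png",robot.camera("wrist"))
E
```

```text
pics
0.011 {'time': 0.0, 'q': array([-1.78470953e-01,  5.28433436e-01,  1.43390567e+00, -2.28551816e-05,
        1.18138401e+00, -1.78507125e-01]), 'joint_velocities': array([ 0.00057696,  0.00053038, -0.00163206,  0.00095051, -0.00064706,
        0.00143278]), 'joint_torque': array([-5.45745443e-04, -4.40045428e+01, -1.76593530e+01,  6.32597599e-02,
        5.83207863e-02, -1.53719384e-04]), 'position': array([6.24291659e-01, 1.69069401e-04, 2.32590644e-01]), 'tool_rot': array([ 7.07090515e-01,  7.07122244e-01, -6.16212911e-04, -8.68966822e-04]), 'ft_force': array([-0.2078373 ,  1.11105589,  0.42957935]), 'moment': array([-0.00367489, -0.00268806,  0.01806992]), 'grip_force': 0.0, 'grip_width': 0.08699665949951031}
scene {'fx': 496.3711904496575, 'fy': 496.3711904496575, 'cx': 330.86753408010236, 'cy': 238.96230245078814, 'dist_coeffs': array([-0.06880401,  0.        ,  0.        ,  0.        ,  0.        ]), 'R': array([[-0.4296424 ,  0.90281691, -0.01813905],
       [ 0.67226199,  0.30638289, -0.67393867],
       [-0.60288574, -0.30174682, -0.73856458]]), 't': array([ 0.19524258, 
[... 268 characters left out ...]
382],
       [-0.22859802,  0.50111036, -0.83464445],
       [ 0.33864264, -0.76287256, -0.55076911]]), 't': array([0.47346838, 0.21449903, 1.09542101])}
{'fx': 343.81317039284676, 'fy': 343.81317039284676, 'cx': 321.943855447617, 'cy': 237.3239093181792, 'dist_coeffs': array([-0.05277427,  0.        ,  0.        ,  0.        ,  0.        ]), 'T_tool_cam': array([[-2.48766902e-04, -9.67130058e-01, -2.54282107e-01,
         6.88953740e-02],
       [ 9.99999949e-01, -2.91712858e-04,  1.31182582e-04,
         2.05909100e-03],
       [-2.01047978e-04, -2.54282061e-01,  9.67130081e-01,
        -1.51198952e-01],
       [ 0.00000000e+00,  0.00000000e+00,  0.00000000e+00,
         1.00000000e+00]])}
```

View pics/scene0.png

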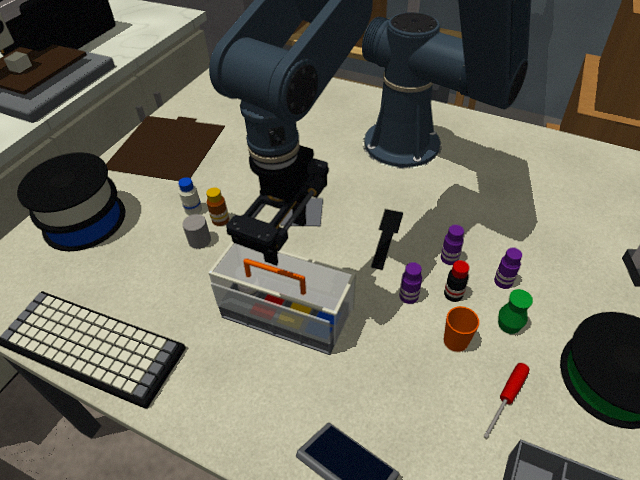

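View pics/side0.png

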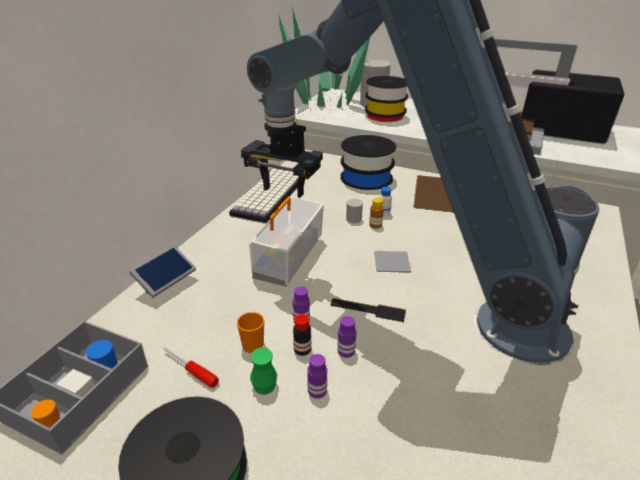

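The scene view (camera facing the robot) shows the bay with the orange handle around (275,275). The blue cap is at (186,184) and the yellow at (216,192), with the coaster, jar-like grey tin at (196,232) nearby. The red cap is at (460,268) among three purple look-alikes, and the cup is at (460,328). The side view agrees, with the handle at (283,210), red cap (302,322) and yellow cap (377,203).

```bash
cat > h.py <<'E'
import numpy as np, cv2
from scipy.spatial.transform import Rotation as Rn
from rig import robot
def cam(n,obs=None):
    c=robot.calibration(n); K=np.array([[c["fx"],0,c["cx"]],[0,c["fy"],c["cy"]],[0,0,1]])
    if n=="wrist":
        T=np.eye(4); T[:3,:3]=Rn.from_quat(obs["tool_rot"]).as_matrix(); T[:3,3]=obs["position"]
        W=np.linalg.inv(T@np.array(c["T_tool_cam"])); R,t=W[:3,:3],W[:3,3]
    else: R,t=np.array(c["R"]),np.array(c["t"])
    return K,np.array(c["dist_coeffs"]),R,t
def ray(C,p):
    K,d,R,t=C; u=cv2.undistortPoints(np.array([[p]],float),K,d)[0,0]
    return -R.T@t, R.T@np.array([u[0],u[1],1.])
def onz(C,p,z):
    o,v=ray(C,p); return o+v*(z-o[2])/v[2]
def tri(rs):
    A=0;b=0
    for o,v in rs:
        v=v/np.linalg.norm(v);P=np.eye(3)-np.outer(v,v);A=A+P;b=b+P@o
    X=np.linalg.solve(A,b)
    return X
def proj(C,X):
    K,d,R,t=C; return cv2.projectPoints(np.array(X,float).reshape(-1,3),cv2.Rodrigues(R)[0],t,K,d)[0][:,0]
HS={"red":[(0,5),(174,180)],"orange":[(6,15)],"yellow":[(19,30)],"blue":[(105,125)],"purple":[(130,160)],"green":[(45,80)]}
def blobs(im,col,mina=25,s=130,v=60):
    h=cv2.cvtColor(im,cv2.COLOR_BGR2HSV);m=0
    for a,b in HS[col]: m=m|cv2.inRange(h,(a,s,v),(b,255,255))
    n,l,st,ce=cv2.connectedComponentsWithStats(m)
    return [(tuple(np.round(ce[i],1)),int(st[i,4]),st[i,:4].tolist()) for i in range(1,n) if st[i,4]>=mina],l
E
python3 - <<'E'
from h import *
for n in ["scene","side"]:
    im=cv2.imread(f"pics/{n}0.png"); C=cam(n)
    for c in HS:
        for b in blobs(im,c)[0]:
            print(n,c,b[0],b[1],b[2],"z.082:",onz(C,b[0],.082).round(3)[:2],"z.01",onz(C,b[0],.01).round(3)[:2])
E
```

```text
scene red (np.float64(459.9), np.float64(268.9)) 248 [452, 260, 17, 18] z.082: [0.439 0.274] z.01 [0.378 0.269]
scene red (np.float64(453.3), np.float64(292.2)) 39 [445, 286, 19, 10] z.082: [0.499 0.278] z.01 [0.443 0.274]
scene red (np.float64(274.0), np.float64(299.2)) 111 [265, 294, 19, 11] z.082: [ 0.654 -0.021] z.01 [ 0.612 -0.053]
scene red (np.float64(514.5), np.float64(382.5)) 593 [500, 363, 29, 41] z.082: [0.635 0.422] z.01 [0.592 0.431]
scene orange (np.float64(618.3), np.float64(60.6)) 1386 [596, 0, 44, 117] z.082: [-0.595  0.51 ] z.01 [-0.755  0.528]
scene orange (np.float64(631.4), np.float64(48.7)) 225 [617, 28, 23, 38] z.082: [-0.703  0.546] z.01 [-0.874  0.568]
scene orange (np.float64(571.2), np.float64(115.4)) 282 [555, 92, 30, 42] z.082: [-0.205  0.407] z.01 [-0.328  0.416]
scene orange (np.float64(596.7), np.float64(98.9)) 47 [589, 93, 14, 12] z.082: [-0.324  0.464] z.01 [-0.459  0.478]
scene orange (np.float64(603.4), np.float64(100.5)) 28 [599, 94, 9, 13] z.082: [-0.324  0.483] z.01 [-0.458  0.498]
scene orange (np.float64(634.3), np.float64(109.9)) 102 [628, 10
[... 4755 characters left out ...]
.211] z.01 [0.511 0.138]
side purple (np.float64(346.9), np.float64(330.9)) 394 [339, 317, 17, 28] z.082: [0.344 0.257] z.01 [0.368 0.189]
side purple (np.float64(345.5), np.float64(354.3)) 33 [339, 352, 15, 5] z.082: [0.323 0.318] z.01 [0.345 0.256]
side purple (np.float64(316.9), np.float64(370.1)) 455 [308, 355, 19, 31] z.082: [0.358 0.377] z.01 [0.384 0.321]
side purple (np.float64(317.2), np.float64(395.1)) 32 [310, 392, 16, 6] z.082: [0.334 0.428] z.01 [0.357 0.378]
side green (np.float64(262.6), np.float64(370.9)) 903 [251, 348, 25, 46] z.082: [0.451 0.421] z.01 [0.486 0.37 ]
side green (np.float64(234.8), np.float64(474.4)) 48 [230, 466, 9, 14] z.082: [0.389 0.612] z.01 [0.418 0.58 ]
```

View pics/wrist0.png

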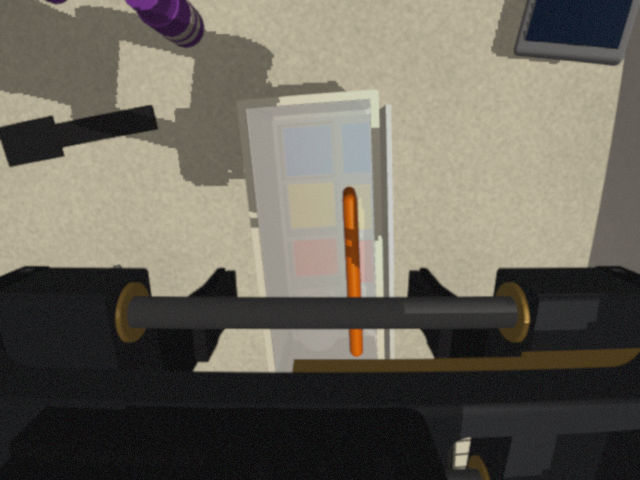

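The wrist view (right = +x, up = +y) shows the handle from (349,188) to (357,355). Through the clear cover the pads are blue (330,150), yellow (312,205) and red (315,258), with the jar cell next.

```bash
python3 - <<'E'
from h import *
obs=robot.get_obs()
for n in ["wrist","scene","side"]:
    im=cv2.imread(f"pics/{n}0.png"); C=cam(n,obs)
    h=cv2.cvtColor(im,cv2.COLOR_BGR2HSV)
    m=cv2.inRange(h,(4,150,60),(16,255,255))
    if n=="wrist": m[:,:335]=0;m[:,365:]=0; m[:180]=0;m[358:]=0
    if n=="scene": m[:,:235]=0;m[:,310:]=0;m[:250]=0;m[300:]=0
    if n=="side": m[:190]=0;m[235:]=0;m[:,:260]=0;m[:,300:]=0
    ys,xs=np.nonzero(m); p=np.c_[xs,ys].astype(float)
    for q in p[[ys.argmin(),ys.argmax(),xs.argmin(),xs.argmax()]]: print(n,q,onz(C,q,.158).round(4),onz(C,q,.13).round(4))
    if n=="wrist":
        W=np.array([onz(C,q,.158)[:2] for q in p]); f=np.polyfit(W[:,1],W[:,0],1); print("fit x=",f,W.min(0),W.max(0),W.mean(0))
# tin: grey blob in side/scene
for n,q in [("scene",(197,226)),("side",(354,203))]: print(n,onz(cam(n),q,.062).round(3))
E
```

```text
wrist [346. 188.] [0.6422 0.043  0.158 ] [0.6441 0.0398 0.13  ]
wrist [354. 355.] [ 0.6505 -0.0819  0.158 ] [ 0.6534 -0.1006  0.13  ]
wrist [343. 199.] [0.6403 0.0358 0.158 ] [0.642  0.0317 0.13  ]
wrist [362. 343.] [ 0.6562 -0.0717  0.158 ] [ 0.6598 -0.0891  0.13  ]
fit x= [-0.06597916  0.64690631] [ 0.64032745 -0.08192119] [0.65637976 0.04304657] [ 0.64751027 -0.0091537 ]
scene [244. 259.] [ 0.6435 -0.0801  0.158 ] [ 0.6252 -0.0966  0.13  ]
scene [283. 299.] [0.6909 0.0268 0.158 ] [0.6745 0.0148 0.13  ]
scene [244. 259.] [ 0.6435 -0.0801  0.158 ] [ 0.6252 -0.0966  0.13  ]
scene [305. 288.] [0.6551 0.0498 0.158 ] [0.6372 0.0387 0.13  ]
side [287. 196.] [ 0.6621 -0.0889  0.158 ] [ 0.687  -0.1344  0.13  ]
side [271. 229.] [0.6188 0.0799 0.158 ] [0.6417 0.042  0.13  ]
side [269. 217.] [0.6518 0.0314 0.158 ] [ 0.6762 -0.0087  0.13  ]
side [289. 196.] [ 0.6571 -0.0912  0.158 ] [ 0.6817 -0.1368  0.13  ]
scene [ 0.543 -0.282  0.062]
side [ 0.534 -0.292  0.062]
```

>>> jog_arm --motion '[-0.51, 0.55, 0, 0, 0, -0.95, 0, 0, 0, 0.7, 0, 0, 0, 0, 0, 0, 0.7, 0, 0, 0, 0, 0, 0, 0.5, 0, 0, 0, 0, 0, 0, 0.2, 0, 0, 0, 0, 0, 0, 0, 0, 0, 0, 1, 0, 0, 0, 0, 0, 0, 1, 0, 0, 0, 0, 0, 0, 1, 0, 0, 0, 0, 0, 0, 1]' --grip_force 25

```text
time: 1.27
position: [0.6472, -0.0204, 0.1502]
tool_rot: [0.683, 0.73, 0.0, 0.0]
ft_force: [-2.3, -0.1, -1.5]
grip_width: 0.0116
grip_force: 1.4
```

>>> jog_arm --motion '[0, 0, 0, 0, 0, 0, 1, 0, 0, 0, 0, 0, 0, 1, 0, -0.525, -0.225, 0, 0, 0, 1, 0, -0.55, -0.15, 0, 0, 0, 1, 0, -0.57, -0.07, 0, 0, 0, 1, 0, -0.57, 0.01, 0, 0, 0, 1]'

```text
time: 2.02
position: [0.5583, -0.026, 0.1648]
tool_rot: [0.683, 0.73, 0.001, -0.0]
ft_force: [5.1, -0.7, -21.5]
grip_width: 0.0088
grip_force: 25.0
```

>>> jog_arm --motion '[0, -0.57, 0.09, 0, 0, 0, 1, 0, -0.55, 0.165, 0, 0, 0, 1, 0, -0.52, 0.24, 0, 0, 0, 1, 0, -0.48, 0.31, 0, 0, 0, 1]' --grip_force 15

```text
time: 2.52
position: [0.4781, -0.0315, 0.1342]
tool_rot: [0.684, 0.729, 0.004, 0.004]
ft_force: [13.6, 6.6, -16.5]
grip_width: 0.0095
grip_force: 15.0
```

>>> jog_arm --motion '[0, -0.43, 0.375, 0, 0, 0, 1, 0, -0.38, 0.43, 0, 0, 0, 1, 0, -0.2, 0.3, 0, 0, 0, 1, 0, 0, 0, 0, 0, 0, 1]'

```text
time: 3.02
position: [0.4396, -0.0349, 0.0905]
tool_rot: [0.684, 0.729, 0.004, 0.005]
ft_force: [10.7, 8.0, -10.9]
grip_width: 0.009
grip_force: 15.0
```

```bash
python3 - <<'E'
from h import *
cv2.imwrite("pics/scene1.png",robot.camera("scene")); print(robot.get_obs())
E
```

```text
{'time': 3.075, 'q': array([-0.33573131,  0.54845535,  2.02013998,  0.00564812,  0.56096764,
       -0.40383109]), 'joint_velocities': array([ 1.50904465e-03,  2.39416402e-05, -2.57267978e-03, -2.76524205e-03,
        7.03198948e-03,  4.97094502e-04]), 'joint_torque': array([-3.60323466e+00, -3.68228137e+01, -2.46209577e+00, -1.54877219e+00,
        2.13215701e+00, -8.13857478e-03]), 'position': array([ 0.43963973, -0.03490769,  0.09052197]), 'tool_rot': array([0.6843504 , 0.72912691, 0.00381614, 0.00489032]), 'ft_force': array([ 10.50221071,   7.31678299, -10.56129447]), 'moment': array([ 1.16503901, -1.71866029,  0.02943816]), 'grip_force': 14.998016953468323, 'grip_width': 0.009672488411698479}
```

View pics/scene1.png

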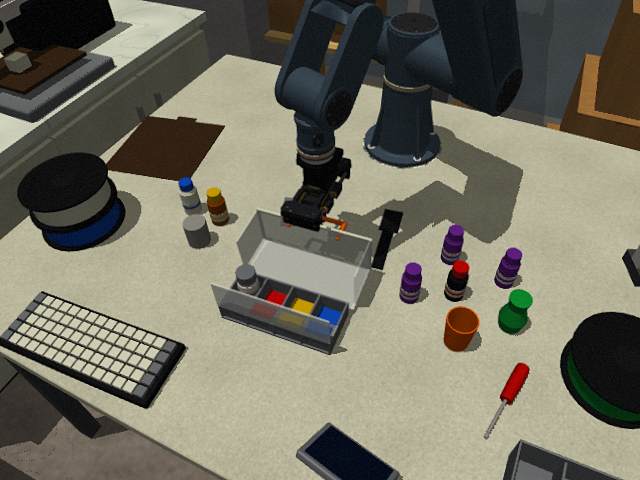

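The cover is lying open, with the pads exposed at red (273,300), yellow (300,310) and blue (328,318), and the jar in place at (247,278). I'll release the handle, rise, and look at the bay from above.

>>> jog_arm --motion '[0, 0, 0, 0, 0, 0, 0.4, 0, 0, 0, 0, 0, 0, 0.4, 0, 0, -0.4, 0, 0, 0, 0.4, 0, 0, -0.8, 0, 0, 0, 0.4, 0, 0, -1, 0, 0, 0, 0.4, 0, 0, -1, 0, 0, 0, 0.4, -0.5, 0.8, -1, 0, 0, 0, 0.4, -0.8, 1, -0.8, 0, 0, 0, 0.2, -0.8, 1, 0, 0, 0, 0, 0.2, 0, 0.5, 0, 0, 0, 0, 0.2, 0, 0, 0, 0, 0, 0, 0.2]'

```text
time: 4.45
position: [0.571, -0.1099, 0.2898]
tool_rot: [0.683, 0.73, -0.0, -0.001]
ft_force: [-0.3, -0.0, -0.2]
grip_width: 0.0348
grip_force: 0.0
```

```bash
python3 - <<'E'
from h import *
o=robot.get_obs(); im=robot.camera("wrist"); cv2.imwrite("pics/wrist1.png",im); C=cam("wrist",o); print(o["position"],o["ft_force"])
im2=robot.camera("scene"); cv2.imwrite("pics/scene2.png",im2)
for n,I,CC in [("wrist",im,C),("scene",im2,cam("scene"))]:
  for c in ["red","yellow","blue"]:
    for b in blobs(I,c,40)[0]: print(n,c,b, onz(CC,b[0],.007).round(4)[:2],onz(CC,b[0],.04).round(4)[:2],onz(CC,b[0],.092).round(4)[:2])
E
```

```text
[ 0.57101118 -0.10985017  0.28984053] [-0.32043435 -0.04071717 -0.15474013]
wrist red ((np.float64(362.0), np.float64(157.5)), 1666, [342, 137, 41, 42]) [ 0.6183 -0.0499] [ 0.6146 -0.0493] [ 0.6086 -0.0482]
wrist red ((np.float64(407.2), np.float64(158.7)), 935, [396, 138, 24, 42]) [ 0.6744 -0.0474] [ 0.6664 -0.0469] [ 0.6537 -0.0462]
wrist yellow ((np.float64(410.3), np.float64(105.3)), 1028, [398, 84, 26, 44]) [0.6705 0.0153] [0.6628 0.011 ] [0.6506 0.0043]
wrist yellow ((np.float64(363.3), np.float64(107.8)), 1795, [343, 86, 42, 45]) [0.6145 0.0084] [0.611  0.0046] [ 0.6056 -0.0013]
wrist yellow ((np.float64(232.0), np.float64(313.5)), 490, [225, 283, 17, 61]) [ 0.4577 -0.2728] [ 0.4661 -0.2552] [ 0.4794 -0.2275]
wrist yellow ((np.float64(411.9), np.float64(314.0)), 481, [403, 283, 16, 61]) [ 0.7082 -0.2569] [ 0.6976 -0.2405] [ 0.6809 -0.2146]
wrist yellow ((np.float64(374.0), np.float64(363.4)), 4780, [170, 351, 382, 21]) [ 0.6639 -0.3394] [ 0.6567 -0.3167] [ 0.6453 -0.281 ]
wrist blue ((np.float64(413.0), np.float64(48.5)), 1082, [401, 26, 25, 46]) [0.6663 0.0784] [0.6589 0.0693
[... 719 characters left out ...]
) [-0.476  -0.4905] [-0.4138 -0.4584] [-0.3159 -0.4077]
scene yellow ((np.float64(213.5), np.float64(194.6)), 182, [206, 187, 16, 16]) [ 0.3974 -0.3516] [ 0.4249 -0.3249] [ 0.4682 -0.283 ]
scene yellow ((np.float64(301.6), np.float64(305.3)), 237, [290, 298, 24, 16]) [0.6002 0.0038] [0.6196 0.0163] [0.6503 0.0361]
scene blue ((np.float64(185.2), np.float64(183.6)), 149, [179, 177, 14, 15]) [ 0.3927 -0.4431] [ 0.4204 -0.4128] [ 0.464  -0.3651]
scene blue ((np.float64(86.8), np.float64(232.5)), 700, [51, 210, 68, 36]) [ 0.632  -0.5547] [ 0.6502 -0.52  ] [ 0.6788 -0.4653]
scene blue ((np.float64(329.1), np.float64(314.5)), 280, [317, 306, 25, 19]) [0.5969 0.064 ] [0.6164 0.0741] [0.6473 0.0901]
```

View pics/wrist1.png

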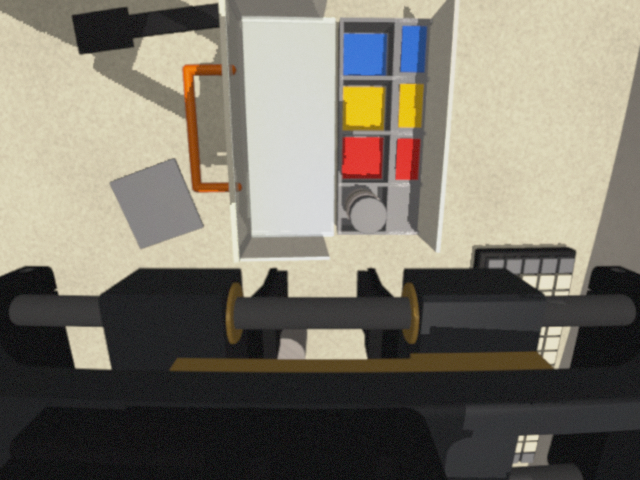

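Wrist view: cover panel at (290,125), pads at red (362,157), yellow (363,108) and blue (364,54), jar at (367,210), and the handle at the left at (190,130). The pads sit about 8 mm further in x than the handle suggested, so I'll trust the pads. Next I'll look at the yellow and blue bottles from close by.

>>> jog_arm --motion '[-0.95, -0.41, 0, 0, 0, 0, 0, -0.95, -0.41, 0, 0, 0, 0, 0, -0.95, -0.41, 0, 0, 0, 0, 0, -0.95, -0.41, 0, 0, 0, 0, 0, -0.95, -0.41, 0, 0, 0, 0, 0, -0.95, -0.41, 0, 0, 0, 0, 0, -0.95, -0.41, 0, 0, 0, 0, 0, -0.95, -0.41, 0, 0, 0, 0, 0, 0, 0, 0, 0, 0, 0, 0, 0, 0, 0, 0, 0, 0, 0]'

```text
time: 5.8
position: [0.4594, -0.4202, 0.2904]
tool_rot: [0.683, 0.73, 0.0, -0.001]
ft_force: [0.5, 0.1, -0.2]
grip_width: 0.0436
grip_force: 0.0
```

```bash
python3 - <<'E'
from h import *
o=robot.get_obs(); im=robot.camera("wrist"); cv2.imwrite("pics/wrist2.png",im); C=cam("wrist",o); print(o["position"])
print(proj(C,[[.46,-.291,.092],[.458,-.375,.092]]))
for c in ["yellow","blue"]:
    for b in blobs(im,c,60)[0]: print(c,b, onz(C,b[0],.088).round(4)[:2])
E
```

```text
[ 0.45943362 -0.42020985  0.29039396]
[[329.4535815   82.88267665]
 [321.5503072  171.75763459]]
yellow ((np.float64(331.5), np.float64(85.1)), 978, [315, 67, 34, 37]) [ 0.4621 -0.2922]
yellow ((np.float64(214.2), np.float64(312.6)), 556, [207, 283, 20, 61]) [ 0.3465 -0.5402]
yellow ((np.float64(429.8), np.float64(312.6)), 590, [418, 283, 21, 60]) [ 0.5911 -0.524 ]
yellow ((np.float64(393.9), np.float64(363.2)), 4718, [191, 351, 381, 21]) [ 0.5584 -0.5924]
blue ((np.float64(323.6), np.float64(169.1)), 692, [309, 155, 30, 29]) [ 0.4599 -0.3725]
blue ((np.float64(405.0), np.float64(283.1)), 230, [392, 278, 26, 13]) [ 0.558 -0.49 ]
```

View pics/wrist2.png

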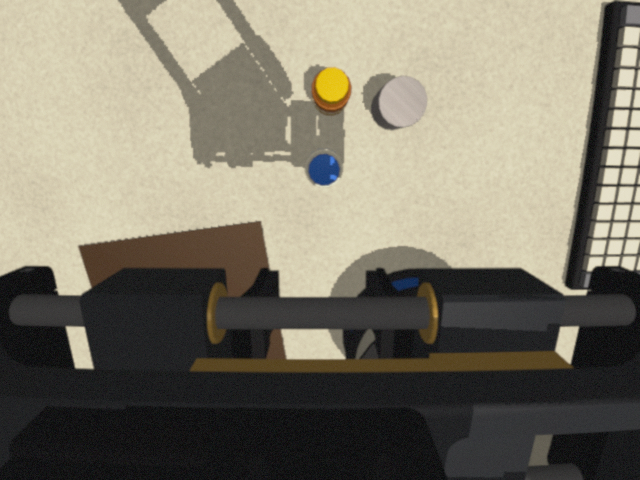

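Wrist view: blue cap at (324,169), yellow cap at (332,85) and the tin at (403,100), to the right of yellow. Picking blue by its cap.

>>> jog_arm --motion '[0.6, 0.04, 0.6, 0, 0, 0, -0.2, 0.58, 0.03, 0.6, 0, 0, 0, -0.2, 0, 0, 1, 0, 0, 0, -0.2, 0, 0, 1, 0, 0, 0, -0.2, 0, 0, 1, 0, 0, 0, -0.2, 0, 0, 0.7, 0, 0, 0, -0.2, 0, 0, 0.35, 0, 0, 0, -0.2, 0, 0, 0, 0, 0, 0, 1, 0, 0, 0, 0, 0, 0, 1, 0, 0, 0, 0, 0, 0, 1, 0, 0, 0, 0, 0, 0, 1]' --grip_force 18

```text
time: 7.22
position: [0.4603, -0.375, 0.0818]
tool_rot: [0.683, 0.73, -0.0, 0.001]
ft_force: [-0.8, -0.5, 4.3]
grip_width: 0.0315
grip_force: 18.0
```

>>> jog_arm --motion '[0, 0, -0.3, 0, 0, 0, 1, 0, 0, -0.7, 0, 0, 0, 1, 0, 0, -1, 0, 0, 0, 1, 0, 0, -1, 0, 0, 0, 1, 0.4, 0.16, -0.75, 0, 0, 0, 1, 0.8, 0.33, 0, 0, 0, 0, 1, 0.95, 0.4, 0, 0, 0, 0, 1, 0.95, 0.4, 0, 0, 0, 0, 1, 0.95, 0.4, 0, 0, 0, 0, 1, 0.95, 0.4, 0, 0, 0, 0, 1, 0.95, 0.4, 0, 0, 0, 0, 1, 0.95, 0.4, 0, 0, 0, 0, 1]'

```text
time: 8.72
position: [0.5569, -0.0899, 0.231]
tool_rot: [0.683, 0.73, 0.0, 0.0]
ft_force: [0.9, -0.3, -1.6]
grip_width: 0.0314
grip_force: 18.0
```

>>> jog_arm --motion '[0.95, 0.4, 0, 0, 0, 0, 1, 0.95, 0.4, 0, 0, 0, 0, 1, 0.95, 0.4, 0, 0, 0, 0, 1, 0.7, 0.27, 0, 0, 0, 0, 1, 0.31, 0.12, 0, 0, 0, 0, 1, 0, 0, 0.5, 0, 0, 0, 1, 0, 0, 0, 0, 0, 0, 1, 0, 0, 0, 0, 0, 0, 1]'

```text
time: 9.72
position: [0.6102, 0.0662, 0.211]
tool_rot: [0.684, 0.73, -0.0, 0.0]
ft_force: [0.4, -0.5, -0.1]
grip_width: 0.0316
grip_force: 18.0
```

```bash
python3 - <<'E'
from h import *
o=robot.get_obs(); print(o["position"])
a=robot.camera("scene");b=robot.camera("side")
w=robot.camera("wrist"); cv2.imwrite("pics/wrist3.png",w); cv2.imwrite("pics/scene3.png",a); cv2.imwrite("pics/side3.png",b)
cv2.imwrite("pics/mix3.png",np.hstack([cv2.resize(a[200:400,200:400],(400,400)),cv2.resize(b[150:350,200:400],(400,400))]))
E
```

```text
[0.61018708 0.06624981 0.21100294]
```

View pics/mix3.png

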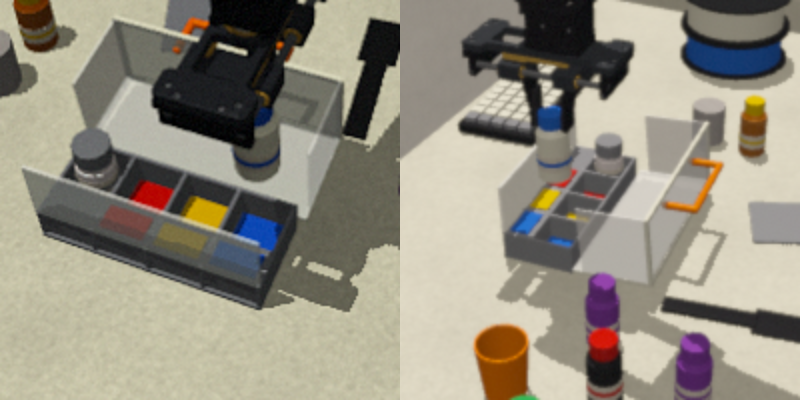

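The crops show the blue bottle upright in the gripper above the blue cell (scene crop at about (255,140)), with the cells and jar undisturbed. Lowering it.

>>> jog_arm --motion '[0, 0, 0.7, 0, 0, 0, 1, 0, 0, 0.8, 0, 0, 0, 1, 0, 0, 0.5, 0, 0, 0, 1, 0, 0, 0.25, 0, 0, 0, 1, 0, 0, 0.25, 0, 0, 0, 1, 0, 0, 0.25, 0, 0, 0, 1, 0, 0, 0.15, 0, 0, 0, 1]'

```text
time: 10.75
position: [0.6102, 0.067, 0.0943]
tool_rot: [0.683, 0.73, 0.0, 0.0]
ft_force: [0.4, -0.4, -0.8]
grip_width: 0.0314
grip_force: 18.0
```

>>> jog_arm --motion '[0, 0, 0.08, 0, 0, 0, 1, 0, 0, 0.05, 0, 0, 0, 1, 0, 0, 0.03, 0, 0, 0, 1]'

```text
time: 11.12
position: [0.6103, 0.067, 0.0888]
tool_rot: [0.683, 0.73, 0.0, 0.0]
ft_force: [-2.2, -0.8, 6.2]
grip_width: 0.0315
grip_force: 18.0
```

>>> jog_arm --motion '[0, 0, 0, 0, 0, 0, 0, 0, 0, 0, 0, 0, 0, 0, 0, 0, -0.4, 0, 0, 0, 0, 0, 0, -1, 0, 0, 0, 0, 0, 0, -1, 0, 0, 0, 0, -0.4, -0.2, -1, 0, 0, 0, 0, -0.95, -0.47, -0.2, 0, 0, 0, 0, -0.95, -0.47, 0, 0, 0, 0, 0, -0.95, -0.47, 0, 0, 0, 0, 0, -0.95, -0.47, 0, 0, 0, 0, 0, -0.95, -0.47, 0, 0, 0, 0, 0, -0.95, -0.47, 0, 0, 0, 0, 0]'

```text
time: 12.62
position: [0.5054, -0.1859, 0.2335]
tool_rot: [0.683, 0.73, 0.0, 0.001]
ft_force: [0.1, -0.5, 0.4]
grip_width: 0.0433
grip_force: 0.0
```

```bash
python3 - <<'E'
from h import *
a=robot.camera("scene");b=robot.camera("side")
for n,I in [("scene",a),("side",b)]:
  C=cam(n)
  print(n,proj(C,[.6107,.0662,.092]).round(1))
  for bb in blobs(I,"blue",30)[0]: print(bb,onz(C,bb[0],.092).round(4))
E
```

```text
scene [[326.  294.9]]
((np.float64(86.2), np.float64(233.4)), 540, [55, 213, 60, 33]) [ 0.6814 -0.4646  0.092 ]
((np.float64(329.0), np.float64(294.8)), 247, [321, 286, 17, 19]) [0.6082 0.0712 0.092 ]
side [[277.7 248.7]]
((np.float64(366.1), np.float64(179.0)), 577, [343, 170, 48, 18]) [ 0.5376 -0.4091  0.092 ]
((np.float64(278.4), np.float64(250.3)), 121, [273, 245, 12, 12]) [0.6057 0.0718 0.092 ]
((np.float64(163.4), np.float64(268.8)), 1116, [137, 249, 54, 41]) [0.8214 0.2555 0.092 ]
((np.float64(262.7), np.float64(261.0)), 97, [256, 256, 14, 11]) [0.6191 0.1287 0.092 ]
((np.float64(101.9), np.float64(352.8)), 599, [86, 340, 31, 28]) [0.7516 0.5172 0.092 ]
```

>>> jog_arm --motion '[-0.95, -0.47, 0, 0, 0, 0, 0, -0.95, -0.47, 0, 0, 0, 0, -0.05, -0.68, -0.365, 0.2, 0, 0, 0, -0.05, 0, 0, 0.9, 0, 0, 0, -0.05, 0, 0, 1, 0, 0, 0, -0.05, 0, 0, 1, 0, 0, 0, -0.05, 0, 0, 0.45, 0, 0, 0, -0.05, 0, 0, 0.24, 0, 0, 0, -0.05, 0, 0, 0, 0, 0, 0, 1, 0, 0, 0, 0, 0, 0, 1, 0, 0, 0, 0, 0, 0, 1, 0, 0, 0, 0, 0, 0, 1]' --grip_force 18

```text
time: 14.22
position: [0.4611, -0.2914, 0.0815]
tool_rot: [0.683, 0.73, 0.0, 0.001]
ft_force: [-0.2, 0.8, 4.1]
grip_width: 0.0317
grip_force: 18.0
```

>>> jog_arm --motion '[0, 0, -0.3, 0, 0, 0, 1, 0, 0, -0.7, 0, 0, 0, 1, 0, 0, -1, 0, 0, 0, 1, 0, 0, -1, 0, 0, 0, 1, 0.4, 0.24, -0.75, 0, 0, 0, 1, 0.9, 0.54, 0, 0, 0, 0, 1, 0.95, 0.57, 0, 0, 0, 0, 1, 0.95, 0.57, 0, 0, 0, 0, 1, 0.95, 0.57, 0, 0, 0, 0, 1, 0.95, 0.57, 0, 0, 0, 0, 1, 0.95, 0.57, 0, 0, 0, 0, 1, 0.8, 0.48, 0, 0, 0, 0, 1]'

```text
time: 15.72
position: [0.6064, -0.0049, 0.2309]
tool_rot: [0.683, 0.73, -0.0, -0.0]
ft_force: [0.9, -0.3, -1.9]
grip_width: 0.0319
grip_force: 18.0
```

>>> jog_arm --motion '[0.37, 0.22, 0, 0, 0, 0, 1, 0, 0, 0.6, 0, 0, 0, 1, 0, 0, 0.7, 0, 0, 0, 1, 0, 0, 0.7, 0, 0, 0, 1, 0, 0, 0.6, 0, 0, 0, 1]'

```text
time: 16.35
position: [0.6134, 0.0078, 0.1257]
tool_rot: [0.684, 0.73, -0.001, -0.0]
ft_force: [-0.6, 0.0, -1.3]
grip_width: 0.031
grip_force: 18.1
```

>>> jog_arm --motion '[0, 0, 0.25, 0, 0, 0, 1, 0, 0, 0.25, 0, 0, 0, 1, 0, 0, 0.25, 0, 0, 0, 1, 0, 0, 0.12, 0, 0, 0, 1, 0, 0, 0.06, 0, 0, 0, 1, 0, 0, 0.04, 0, 0, 0, 1]'

```text
time: 17.1
position: [0.6144, 0.0087, 0.0886]
tool_rot: [0.683, 0.73, 0.0, 0.0]
ft_force: [-2.2, -0.0, 9.2]
grip_width: 0.0317
grip_force: 18.1
```

>>> jog_arm --motion '[0, 0, 0, 0, 0, 0, 0, 0, 0, 0, 0, 0, 0, 0, 0, 0, -0.4, 0, 0, 0, 0, 0, 0, -1, 0, 0, 0, 0, 0, 0, -1, 0, 0, 0, 0, 0.35, -0.36, -1, 0, 0, 0, 0, 0.9, -0.85, -0.9, 0, 0, 0, -0.1, 0.95, -0.9, -0.5, 0, 0, 0, -0.1, 0.95, -0.9, 0, 0, 0, 0, -0.1, 0.9, -0.85, 0, 0, 0, 0, -0.1, 0, 0, 0, 0, 0, 0, -0.1]'

```text
time: 18.48
position: [0.4462, 0.1619, 0.2809]
tool_rot: [0.682, 0.732, 0.0, -0.0]
ft_force: [-0.3, -0.1, 0.0]
grip_width: 0.0479
grip_force: 0.0
```

```bash
python3 - <<'E'
from h import *
o=robot.get_obs(); im=robot.camera("wrist"); cv2.imwrite("pics/wrist4.png",im); C=cam("wrist",o); print(o["position"])
print(proj(C,[[.44,.2735,.092]]))
for c in ["red","purple","orange","green"]:
    for b in blobs(im,c,100)[0]: print(c,b, onz(C,b[0],.088).round(4)[:2])
E
```

```text
[0.44624295 0.16194579 0.28092068]
[[321.477     100.1905428]]
red ((np.float64(325.1), np.float64(102.5)), 997, [308, 85, 35, 36]) [0.4435 0.2722]
purple ((np.float64(255.3), np.float64(14.1)), 1081, [233, 0, 42, 34]) [0.3751 0.3444]
purple ((np.float64(235.1), np.float64(134.4)), 1171, [214, 117, 44, 36]) [0.3588 0.2373]
purple ((np.float64(356.8), np.float64(185.4)), 682, [342, 171, 35, 35]) [0.4807 0.1963]
orange ((np.float64(432.8), np.float64(76.3)), 3386, [397, 42, 70, 66]) [0.5424 0.3033]
orange ((np.float64(315.5), np.float64(345.1)), 428, [300, 338, 39, 23]) [0.4513 0.0139]
green ((np.float64(357.4), np.float64(8.0)), 690, [336, 0, 46, 21]) [0.4667 0.3556]
```

View pics/wrist4.png

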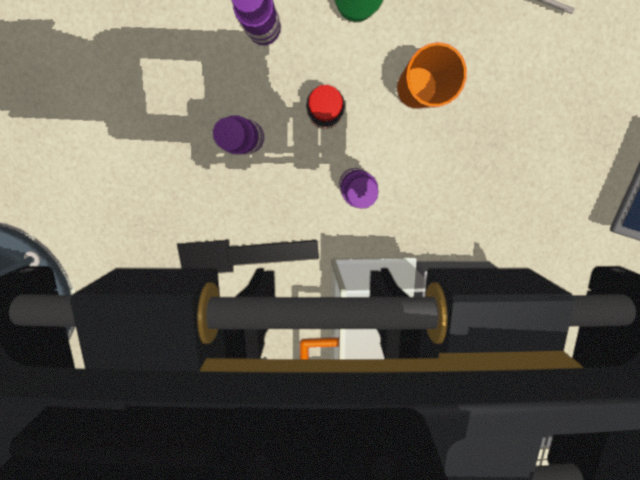

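Wrist view: red cap at (325,103), purple look-alikes at (238,134), (360,188) and (257,15), cup at (433,76). There is clearance on both finger sides, so I'm picking red.

>>> jog_arm --motion '[0.95, 0.03, 0, 0, 0, 0, -0.1, 0.95, 0.03, 0, 0, 0, 0, -0.1, 0.88, 0.03, 0.4, 0, 0, 0, -0.1, 0, 0, 1, 0, 0, 0, -0.1, 0, 0, 1, 0, 0, 0, -0.1, 0, 0, 1, 0, 0, 0, -0.1, 0, 0, 0.9, 0, 0, 0, -0.1, 0, 0, 0.45, 0, 0, 0, -0.1, 0, 0, 0.24, 0, 0, 0, -0.1, 0, 0, 0, 0, 0, 0, 1, 0, 0, 0, 0, 0, 0, 1, 0, 0, 0, 0, 0, 0, 1]' --grip_force 18

```text
time: 20.02
position: [0.4462, 0.2715, 0.081]
tool_rot: [0.683, 0.73, 0.001, 0.0]
ft_force: [-0.3, 0.6, -0.7]
grip_width: 0.0319
grip_force: 17.8
```

>>> jog_arm --motion '[0, 0, 0, 0, 0, 0, 1, 0, 0, -0.3, 0, 0, 0, 1, 0, 0, -0.7, 0, 0, 0, 1, 0, 0, -1, 0, 0, 0, 1, 0, 0, -1, 0, 0, 0, 1, -0.4, 0.18, -0.75, 0, 0, 0, 1, -0.9, 0.4, -0.25, 0, 0, 0, 1, -0.95, 0.43, 0, 0, 0, 0, 1, -0.95, 0.43, 0, 0, 0, 0, 1, -0.95, 0.43, 0, 0, 0, 0, 1, -0.95, 0.43, 0, 0, 0, 0, 1, -0.95, 0.43, 0, 0, 0, 0, 1]'

```text
time: 21.52
position: [0.5707, 0.036, 0.2409]
tool_rot: [0.683, 0.73, 0.0, 0.0]
ft_force: [0.4, -0.1, -0.5]
grip_width: 0.0314
grip_force: 17.8
```

>>> jog_arm --motion '[-0.95, 0.43, 0, 0, 0, 0, 1, -0.8, 0.36, 0, 0, 0, 0, 1, -0.5, 0.235, 0, 0, 0, 0, 1, 0, 0, 0.4, 0, 0, 0, 1, 0, 0, 0, 0, 0, 0, 1]'

```text
time: 22.15
position: [0.615, -0.0483, 0.2219]
tool_rot: [0.683, 0.73, -0.001, -0.003]
ft_force: [-1.0, -1.3, -1.7]
grip_width: 0.0318
grip_force: 17.8
```

>>> jog_arm --motion '[-0.04, 0.08, 0.3, 0, 0, 0, 1, 0, 0, 0.7, 0, 0, 0, 1, 0, 0, 0.7, 0, 0, 0, 1, 0, 0, 0.4, 0, 0, 0, 1, 0, 0, 0.2, 0, 0, 0, 1, 0, 0, 0, 0, 0, 0, 1]'

```text
time: 22.9
position: [0.6208, -0.0511, 0.132]
tool_rot: [0.683, 0.73, -0.0, -0.0]
ft_force: [-0.4, 0.1, -0.7]
grip_width: 0.0318
grip_force: 17.8
```

>>> jog_arm --motion '[0.03, -0.06, 0.25, 0, 0, 0, 1, 0, 0, 0.25, 0, 0, 0, 1, 0, 0, 0.25, 0, 0, 0, 1, 0, 0, 0.17, 0, 0, 0, 1, 0, 0, 0.1, 0, 0, 0, 1, 0, 0, 0.05, 0, 0, 0, 1]'

```text
time: 23.65
position: [0.6183, -0.0504, 0.0891]
tool_rot: [0.683, 0.73, -0.0, -0.0]
ft_force: [-0.6, -0.2, -0.7]
grip_width: 0.0317
grip_force: 17.8
```

Not yet in contact; a touch lower, then release and rise for a look.

>>> jog_arm --motion '[0, 0, 0.03, 0, 0, 0, 1, 0, 0, 0.03, 0, 0, 0, 1, 0, 0, 0, 0, 0, 0, 1]'

```text
time: 24.02
position: [0.6186, -0.0505, 0.0879]
tool_rot: [0.683, 0.73, 0.0, 0.0]
ft_force: [-1.2, 0.4, 4.7]
grip_width: 0.0313
grip_force: 17.8
```

>>> jog_arm --motion '[0, 0, 0, 0, 0, 0, 0, 0, 0, 0, 0, 0, 0, 0, 0, 0, -0.4, 0, 0, 0, 0, 0, 0, -1, 0, 0, 0, 0, 0, 0, -1, 0, 0, 0, 0, 0, 0, -1, 0, 0, 0, 0, -0.7, -0.6, -1, 0, 0, 0, 0.2, -0.72, -0.69, -0.6, 0, 0, 0, 0.4, 0, 0, 0, 0, 0, 0, 0.4]'

```text
time: 25.15
position: [0.5707, -0.1125, 0.2905]
tool_rot: [0.684, 0.729, 0.001, 0.003]
ft_force: [-0.0, -0.3, -0.3]
grip_width: 0.0276
grip_force: 0.0
```

```bash
python3 - <<'E'
from h import *
o=robot.get_obs(); im=robot.camera("wrist"); C=cam("wrist",o); print(o["position"])
a=robot.camera("scene"); cv2.imwrite("pics/s5.png",a)
cv2.imwrite("pics/mix5.png",np.hstack([im[:300,120:520],cv2.resize(a[190:390,180:447],(400,300))]))
for c in ["red","yellow","blue"]:
    for b in blobs(im,c,100)[0]: print(c,b, onz(C,b[0],.098).round(4)[:2])
h=cv2.cvtColor(im,cv2.COLOR_BGR2HSV); m=cv2.inRange(h,(4,150,60),(16,255,255)); m[270:]=0; m[:,260:]=0
ys,xs=np.nonzero(m); x0,y0=xs.min(),ys.min(); print(x0,xs.max(),y0,ys.max())
bar=xs<x0+9+0.07*0
for q in [(x0+5,y0+5),(x0+10,ys.max()-5)]: print(q,onz(C,q,.097).round(4))
print(np.c_[[np.arange(y0,ys.max(),12)],].T.ravel(), [int(xs[ys==y].min()) for y in range(y0,ys.max(),12)])
E
```

```text
[ 0.57068574 -0.11246737  0.29054608]
red ((np.float64(363.8), np.float64(154.8)), 1454, [340, 134, 47, 42]) [ 0.6107 -0.0487]
red ((np.float64(406.1), np.float64(154.9)), 923, [395, 135, 24, 41]) [ 0.6522 -0.046 ]
yellow ((np.float64(373.4), np.float64(94.0)), 1020, [356, 76, 35, 37]) [0.6147 0.0077]
yellow ((np.float64(408.9), np.float64(101.4)), 1030, [397, 80, 25, 44]) [0.649  0.0036]
yellow ((np.float64(354.4), np.float64(112.1)), 578, [341, 84, 42, 43]) [ 0.5982 -0.0097]
yellow ((np.float64(246.0), np.float64(314.0)), 431, [240, 283, 15, 61]) [ 0.497 -0.227]
yellow ((np.float64(397.9), np.float64(313.9)), 438, [390, 283, 15, 61]) [ 0.6646 -0.2168]
yellow ((np.float64(359.2), np.float64(363.5)), 4798, [155, 352, 382, 20]) [ 0.6277 -0.2825]
blue ((np.float64(373.6), np.float64(24.7)), 1088, [357, 5, 35, 41]) [0.6093 0.0674]
blue ((np.float64(411.6), np.float64(45.1)), 1076, [399, 22, 26, 47]) [0.6458 0.0529]
blue ((np.float64(358.8), np.float64(61.2)), 408, [342, 31, 42, 41]) [0.5985 0.0354]
181 239 61 188
(np.int64(186), np.int64(66)) [0.4383 0.0224 0.097 ]
(np.int64(191), np.int64(183)) [ 0.4407 -0.0866  0.097 ]
[ 61  73  85  97 109 121 133 145 157 169 181] [185, 182, 183, 184, 184, 186, 187, 188, 189, 190, 191]
```

View pics/mix5.png

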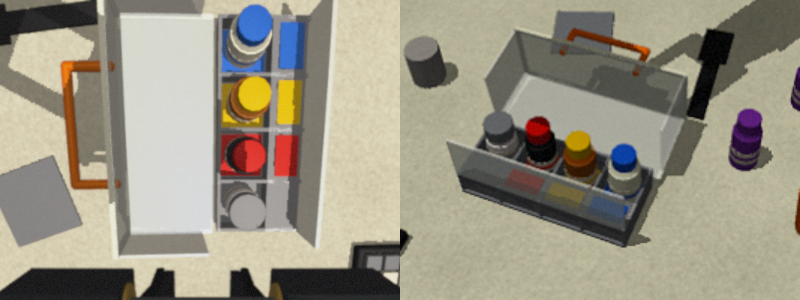

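All three bottles stand in their own colours' cells with the jar undisturbed: wrist crop blue (250,35), yellow (250,98), red (243,155), jar (247,207). The handle is at (72,125). Next I'll shut the cover.

>>> jog_arm --motion '[0.55, -0.78, 0, 0, 0, 0, 0.4, 0.55, -0.78, 0, 0, 0, 0, 0.4, 0.55, -0.79, 0, 0, 0, 0, 0.4, 0.54, -0.79, 0.2, 0, 0, 0, 0.4, 0, 0, 1, 0, 0, 0, 0.4, 0, 0, 1, 0, 0, 0, 0.4, 0, 0, 1, 0, 0, 0, 0.4, 0, 0, 0.8, 0, 0, 0, 0.4, 0, 0, 0, 0, 0, 0, 0.4]'

```text
time: 26.38
position: [0.4377, -0.0299, 0.1246]
tool_rot: [0.683, 0.731, -0.001, -0.003]
ft_force: [0.7, 0.1, 0.1]
grip_width: 0.0258
grip_force: 0.0
```

>>> jog_arm --motion '[0, 0.04, 0.35, 0, 0, 0, 0.4, 0, 0, 0.35, 0, 0, 0, 0.4, 0, 0, 0.19, 0, 0, 0, 0.4, 0, 0, 0, 0, 0, 0, 1, 0, 0, 0, 0, 0, 0, 1, 0, 0, 0, 0, 0, 0, 1]' --grip_force 20

```text
time: 27.12
position: [0.4395, -0.0312, 0.0917]
tool_rot: [0.683, 0.731, -0.001, -0.001]
ft_force: [-4.9, -2.4, 2.9]
grip_width: 0.0091
grip_force: 20.0
```

>>> jog_arm --motion '[0, 0.33, -0.47, 0, 0, 0, 1, 0, 0.39, -0.42, 0, 0, 0, 1, 0, 0.445, -0.36, 0, 0, 0, 1, 0, 0.49, -0.295, 0, 0, 0, 1, 0, 0.53, -0.22, 0, 0, 0, 1]'

```text
time: 27.75
position: [0.5256, -0.0256, 0.163]
tool_rot: [0.683, 0.73, -0.002, -0.002]
ft_force: [-4.4, -2.7, 2.5]
grip_width: 0.0092
grip_force: 20.0
```

>>> jog_arm --motion '[0, 0.555, -0.15, 0, 0, 0, 1, 0, 0.57, -0.07, 0, 0, 0, 1, 0, 0.57, 0.01, 0, 0, 0, 1, 0, 0.565, 0.09, 0, 0, 0, 1, 0, 0.45, 0.14, 0, 0, 0, 1, 0, 0.25, 0.1, 0, 0, 0, 1]'

```text
time: 28.5
position: [0.6465, -0.0179, 0.1572]
tool_rot: [0.683, 0.73, -0.001, -0.0]
ft_force: [-1.5, -1.5, 2.1]
grip_width: 0.0089
grip_force: 20.0
```

>>> jog_arm --motion '[0, 0.2, 0.09, 0, 0, 0, 1, 0, 0.1, 0.04, 0, 0, 0, 1, 0, 0, 0, 0, 0, 0, 1]'

```text
time: 28.88
position: [0.6544, -0.0174, 0.1533]
tool_rot: [0.683, 0.73, -0.004, -0.003]
ft_force: [-11.6, -2.9, 12.1]
grip_width: 0.0092
grip_force: 20.0
```

>>> jog_arm --motion '[0, 0.1, 0.04, 0, 0, 0, 1, 0, 0, 0, 0, 0, 0, 1]'

```text
time: 29.12
position: [0.6545, -0.0173, 0.1529]
tool_rot: [0.683, 0.731, -0.007, -0.006]
ft_force: [-21.0, -4.0, 22.8]
grip_width: 0.0091
grip_force: 20.0
```

Hard stop reached, so the cover is shut. I'll relax the push, release, and rise.

>>> jog_arm --motion '[0, -0.07, -0.04, 0, 0, 0, 1, 0, 0, 0, 0, 0, 0, 0.3, 0, 0, 0, 0, 0, 0, 0.3, 0, 0, 0, 0, 0, 0, 0.3, 0, 0, -0.4, 0, 0, 0, 0.3, 0, 0, -1, 0, 0, 0, 0.3, 0, 0, -1, 0, 0, 0, 0.3, -0.5, -0.5, -0.6, 0, 0, 0, 0.3, -0.5, -0.5, -0.3, 0, 0, 0, 0.3, 0, 0, 0, 0, 0, 0, 0.3]'

```text
time: 30.38
position: [0.6227, -0.0605, 0.2866]
tool_rot: [0.684, 0.729, 0.001, 0.002]
ft_force: [0.0, 0.5, -0.4]
grip_width: 0.0306
grip_force: 0.0
```

```bash
python3 - <<'E'
from h import *
o=robot.get_obs(); im=robot.camera("wrist"); C=cam("wrist",o); print(o["position"],o["ft_force"])
a=robot.camera("scene"); b=robot.camera("side")
cv2.imwrite("pics/mix6.png",np.hstack([cv2.resize(im[:300,120:520],(270,300)),cv2.resize(a[190:390,180:447],(265,300)),cv2.resize(b[160:320,190:350],(265,300))]))
h=cv2.cvtColor(im,cv2.COLOR_BGR2HSV); m=cv2.inRange(h,(4,150,60),(16,255,255)); m[265:]=0
ys,xs=np.nonzero(m); print(xs.min(),xs.max(),ys.min(),ys.max())
for y in range(ys.min()+6,ys.max()-4,15): print(y,onz(C,(xs[ys==y].mean(),y),.158).round(4))
E
```

```text
[ 0.62267128 -0.06048206  0.28660167] [ 0.04393863  0.46508744 -0.41398684]
354 371 108 254
114 [0.6522 0.0354 0.158 ]
129 [0.6536 0.0242 0.158 ]
144 [0.6542 0.0128 0.158 ]
159 [0.6553 0.0013 0.158 ]
174 [ 0.656  -0.0106  0.158 ]
189 [ 0.6567 -0.0226  0.158 ]
204 [ 0.6575 -0.0349  0.158 ]
219 [ 0.6582 -0.0475  0.158 ]
234 [ 0.6586 -0.0603  0.158 ]
249 [ 0.6598 -0.0734  0.158 ]
```

View pics/mix6.png

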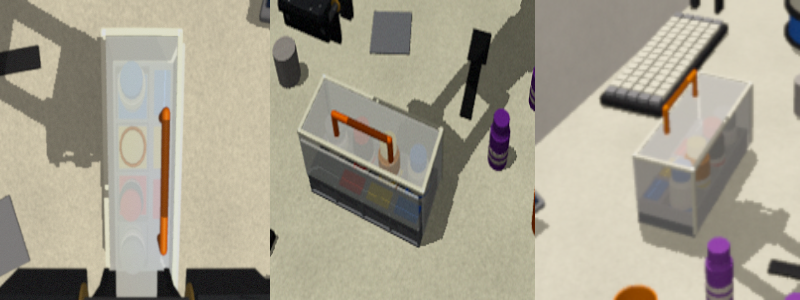

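The crops show the cover fully shut over the four upright items, with the handle at (165,180) in the wrist crop. The handle measures x 0.6565, exactly where it should be at angle 0.

```bash
python3 -c "
from rig import robot
print(robot.hand_in())"
```

```text
the job is handed in; nothing more can be done
None
```

The three bottles stand released in their matching cells, the cover is shut, and the job is handed in at about 30.5 s of the allowed 72 s; the hand-in call gave no verdict, so success rests on my final camera check.

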